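# Stop the polish display from rocking

### The arm

A 6-joint arm with a two-finger parallel gripper is mounted at the origin on the work surface. World frame = base frame: x ahead of the robot, y to its left, z up, the work surface at z = 0. Lengths are in mm, angles in degrees, forces in N, time in s.
With the tool pointing down it reaches from about 300 to 850 mm from the base axis. Payload 5.4 kg.
Tool frame: the origin (TCP) lies midway between the tips of the shut fingers; the grasp point (between the pads) lies 19 mm behind it; y points along the fingers, z is the direction in which the jaws open and shut, and the axes are right-handed (so a half turn about y gives the same grasp; the last joint's range is limited). The gripper opens to 85 mm and grips with 20 to 120 N. Pads are 22 mm wide; open, the fingers measure 114 mm over their backs; the gripper's body (76 mm by 85 mm) begins 54 mm behind the grasp point. The pads swing forward as they close: fully open they stand 13 mm farther back than shut.
Start: joints at [58.207, 9.076, 91.501, -0, 79.423, -12.038], TCP at [194.364, 541.137, 231.299] pointing down, gripper open.
Joint ranges: [-166.64, 166.64], [-54.1, 131.32], [10.49, 154.53], [-73.88, 253.88], [9.74, 151.15], [-171.62, 171.62]. Speed limits (degrees/s): [147.25, 147.25, 180, 180, 180, 180].

### API

Orientations are given as a 3x3 rotation matrix whose columns are the frame's x, y, z axes.
In Python, from station import r gives the robot as it stands. The module is installed in compiled form; this text tells all that it offers.
- The arm moves only by the tool jog_arm, never from a script. Its argument "plan" is a list of rows, each a list of 7 numbers: the shift along the tool's x, y, z normalised to -1 to 1, where 1 is 0.1 m, then the turn, a rotation vector about the tool's x, y, z normalised to -1 to 1, where 1 is 45 degrees, then the closure, from -1 (fully open) to 1 (shut), so that 0 is half open. In form: [[dx, dy, dz, rx, ry, rz, jaw], ...]. A call has exactly 10 rows; each row is the pose to reach, as a shift and turn from the pose commanded when the call began, along the tool's axes at that moment; what a row does not reach only later rows make up. A row lasts 1/8 s, in which the tool goes at most 62.5 mm and 10.7 degrees, less where a joint would pass 70% of its speed; a pose out of reach is approached as far as the arm can. A call with a number of a shift or a turn outside -1 to 1 is refused whole. A call with a gripper value outside its range is refused whole. The fingers move at their own pace and stop on an object; the grip force is fixed at half the most. Time passes only in rows, so rows that repeat a pose let the fingers close, or fill a call up. It gives the time, the measured TCP pose, the force and the opening at its end, in the units of the state.
- r.state(): the state, without advancing time (a new reading comes with each control period).
- r.snapshot(name): name is "scene" or "top" or "wrist"; returns the picture (420x560x3 uint8, red, green, blue); there is no depth.
- r.calibration(name): a dict with "fx", "fy", "cx", "cy" (pixels), "eye" and "rotation" of the camera in the world; the wrist camera has in their place "T_tool_cam" (4x4, takes a point from camera to tool coordinates, whose origin is the TCP and whose axes are the tool frame's). Camera axes: x right, y down, z forward; pixel columns grow to the right and rows downward; lengths in mm; the calibration is good to about 2 mm. A picture is of the moment at which its call begins: read the wrist's pose just before it. calibration takes no time and is no camera call.
- r.sign_off(): hands the job in, once; it reports no verdict.
Trained networks look in the newest picture that a camera, given by its name, has taken for a name from the list of things; names that differ only in an ending like _2 or _b are one class to them, and where a whole thing is asked for, a point or a joint stands for the part that bears it (a point fixed in the world has none). Each returns a list of dicts, best first, with "p" (0 to 1); they miss things now and then, are a little off and sometimes report something else, mostly with a low value. They report only what shows in the picture. A call takes as long as a camera call.
- r.recognise(camera, target): "at" ([x, y, z] in mm, in world coordinates, good to about 4 mm: the middle of the surface that is visible of it).
- r.regions_of(camera, target): "mask" (420x560 bool, what is visible of it).
- r.place_of(camera, target): "at" ([x, y, z] in mm, in world coordinates, good to about 4 mm: a listed point, or the origin of a listed thing).
The state is a dict: "time": time; "qpos": joint angles; "dq": joint speeds; "effort": joint torques, N m; "ee_pos": TCP position; "eef_rot": TCP orientation; "ft_force": force on the tool from outside, world axes, zero at the start; "torque": the same for the moment, N m; "finger_gap": finger opening in mm.
Only numpy, scipy, OpenCV 4.12 (cv2) and the standard library are available. Lean on these libraries where they do the work, as an engineer would, in place of code of your own. Each camera call takes 0.05 s, during which the arm holds its last target.

### The job

The white nail-polish display riser rocks: its two rear feet stand on the desk and one of its two front screw feet hangs clear of the port cover below it. Find which one it is (pressing on a front corner shows whether it gives) and screw that foot down by its black bar knob until all four feet carry weight and the riser stands firm and level, and not so far that it rocks the other way. Leave the riser where it stands, do not tip it, and do not knock over or shove the bottles and the jar around it and on it.

Things in the scene. Friction and masses are not known exactly. Their poses are not given: they have to be found in the camera images.
- riser: White display riser, 2.9 to 3.9 kg, loose: a plate 270 (x) x 360 (y) x 18 mm, top 58 mm above the origin, which lies at desk level under the plate's centre. -x is its front (to the robot), +y its left. Behind x = -3 mm two clear steps of polish bottles are fixed on it, up to 180 mm high; the two knobs stand on the front strip. Feet at x +-90, y +-135 mm.
- riser_top (a point): Centre of the plate's top. The centre of mass lies about 25 mm behind it, so the riser stays nearly level on three feet. Pressing with 4 to 7 N on the front corner (or knob) whose foot hangs tips it by the gap, 3 to 7.5 mm, about the line from the other front foot to the rear foot on the hanging side, till the foot lands; the sound corner gives under 2 mm at 10 N.
- knob_left (a point): Centre of the black bar knob of the front left screw foot (riser x -90, y +135 mm), gripped across its 14 mm thickness. The bar is 64 mm long (point x, level), 14 mm thick (point y), 32 mm high (16 mm above and below this point), free all round; the plate's top lies 30 mm below this point. The knob keeps its height on the plate while its foot goes down.
- knob_right (a point): The same for the front right screw foot (riser x -90, y -135 mm). Same bar knob.
- screw_left (a joint): Turn of the front left screw in rad: 0 at the start, grows clockwise seen from above, which drives the foot down out of the plate by 16 mm a full turn (2.55 mm per rad); 0 to 6.4 rad. Self-locking, stiff by about 0.06 N m. The knob can be turned by about 1.5 rad per grasp.
- screw_right (a joint): The same for the front right screw.
- foot_left: Rubber foot of the front left screw, 40 mm across, 12 mm high, origin at the centre of its underside. It gives 1 mm per 8 N. Below it lies a flat round aluminium port cover, 64 mm across, whose height over the desk (0.5 to 9 mm) is not given. One of the two covers, left or right, is lower: the foot above it hangs clear at the start.
- foot_right: The same for the front right screw, above its own port cover. At the start the standing front foot carries all the front load, 9 to 15 N; when the riser stands firm the two front feet share it about equally. Turning on past that makes the other front foot hang.
- rear_foot_left: Fixed rubber rear foot at riser x +90, y +135 mm, 32 mm across, 40 mm high, origin at its underside, standing on the desk.
- rear_foot_right: The same at riser x +90, y -135 mm.
- polish_on_riser: Loose polish bottle, 32 mm across, 78 mm high, standing on the riser's front strip between the knobs; origin at its underside. Not to be knocked.
- polish_front: Loose polish bottle, 32 mm across, 78 mm high, on the desk in front of the riser; origin at its underside.
- cream_jar: Loose white jar, 66 mm across, 60 mm high, on the desk to the left; origin at its underside.
- cuticle_oil: Loose amber dropper bottle, 34 mm across, 95 mm high, on the desk to the right; origin at its underside.

How it is judged:
By the outcome, as a careful person would: the job done as asked, in the order asked, and still so for the second after the job is handed in, with the robot touching nothing.
It also fails if it takes over 67 s, if anything falls off the work surface, if the arm or the gripper's body presses on something with over 40 N, if the wrist force passes 120 N, or if a joint passes its speed limit or range.

## Working session

There is one attempt and no reset: what is moved stays moved. The work goes in short steps, Python scripts to look and compute and a tool call to move; the robot and the scene stay as the last step left them, time stands still between calls to the robot, and variables do not carry over. Pictures are saved under pics/ and viewed, and the job is handed in when it is done.

Besides the shell and the picture viewer there is one more tool, called after "Request:" by a JSON object that holds its "api" and its "payload". jog_arm: Moves the arm, as the interface text tells. Scaled input: -1 to 1 covers 0.1 m each way for a shift and 45 degrees each way for a turn. Its arguments: {"type":"object","properties":{"plan":{"type":"array"}},"required":["plan"]}

```bash
mkdir -p pics
python3 - <<'E'
from station import r
import cv2, numpy as np
s=r.state()
for k,v in s.items(): print(k,np.round(v,3).tolist())
for c in ["scene","top","wrist"]:
    im=r.snapshot(c); cv2.imwrite(f"pics/{c}0.png",im[:,:,::-1]); print(c,{k:np.round(v,2).tolist() for k,v in r.calibration(c).items()})
    if c=="wrist": continue
    for t in ["knob_left","knob_right","riser_top","polish_on_riser","polish_front","cream_jar","cuticle_oil"]:
        print(t,[(np.round(d["at"],1).tolist(),round(d["p"],2)) for d in r.place_of(c,t)][:3])
print(r.state()["time"])
E
```

```text
time 0.0
qpos [58.207, 9.112, 91.575, -0.001, 79.424, -12.036]
dq [-0.013, 0.055, 0.032, -0.081, 0.046, 0.02]
effort [-0.001, -39.602, -33.142, -0.0, 0.009, 0.0]
ee_pos [194.039, 540.607, 230.299]
eef_rot [[0.941, -0.001, 0.338], [-0.338, -0.002, 0.941], [-0.0, -1.0, -0.002]]
ft_force [0.57, -0.334, 0.073]
torque [-0.055, 0.003, 0.019]
finger_gap 85.036
scene {'fx': 393.61, 'fy': 393.61, 'cx': 277.61, 'cy': 204.81, 'eye': [1193.96, 300.32, 763.87], 'rotation': [[-0.44, 0.62, -0.65], [0.9, 0.31, -0.31], [0.01, -0.72, -0.7]]}
knob_left [([548.3, 216.5, 87.6], 0.79)]
knob_right [([486.2, -50.8, 85.2], 0.77)]
riser_top [([609.4, 58.1, 56.9], 0.71), ([515.5, 66.1, 59.7], 0.46)]
polish_on_riser [([515.3, 66.6, 55.8], 0.72)]
polish_front [([422.3, 111.9, -0.9], 0.64)]
cream_jar [([497.3, 428.3, 0.3], 0.56)]
cuticle_oil [([490.3, -424.2, 0.1], 0.71)]
top {'fx': 403.14, 'fy': 403.14, 'cx': 280.9, 'cy': 209.67, 'eye': [484.85, -12.09, 1105.16], 'rotation': [[0.02, -0.99, 0.1], [-1.0, -0.02, 0.02], [-0.02, -0.1, -0.99]]}
knob_left []
knob_right [([491.2, -48.7, 84.3], 0.45)]
riser_top [([607.9, 64.9, 56.1], 0.95)]
polish_on_riser []
polish_front [([424.0, 112.6, 1.7], 0.48)]
cream_jar []
cuticle_oil [([488.7, -421.6, -1.4], 0.63)]
wrist {'fx': 318.27, 'fy': 318.27, 'cx': 284.64, 'cy': 214.52, 'T_tool_cam': [[0.0, 0.95, 0.32, -80.85], [-0.0, -0.32, 0.95, -142.22], [1.0, -0.0, 0.0, -0.22], [0.0, 0.0, 0.0, 1.0]]}
0.85
```

View pics/scene0.png

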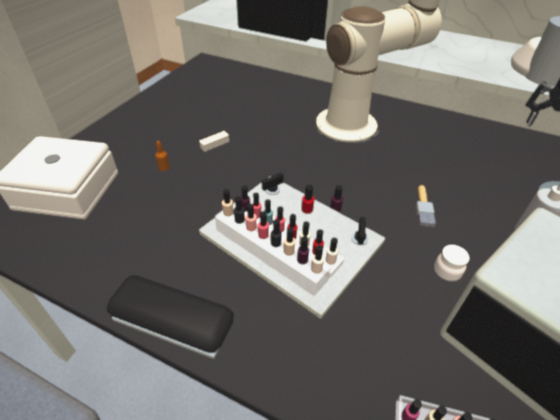

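View pics/top0.png

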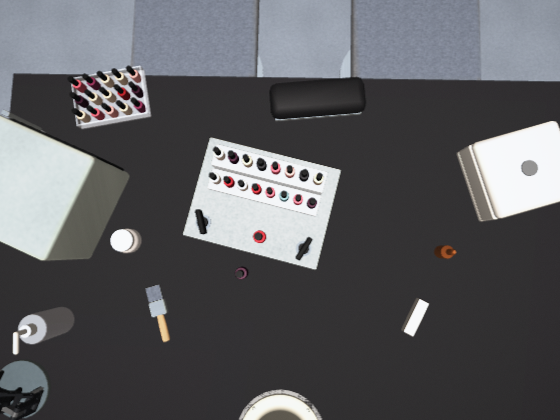

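View pics/wrist0.png

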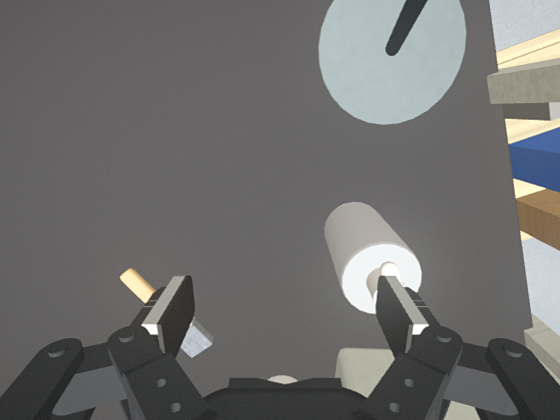

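The scene view shows the riser in the middle with its knobs at about (271,183), right, and (361,232), left. In the top view, the left knob is at (201,222), the right knob at (304,248), the loose red bottle at (259,236), the front bottle at (241,272), the jar at (124,240) and the amber bottle at (447,252). The wrist view shows only the desk's left side. Next I'll work out the bar directions.

```bash
cat > h.py <<'E'
from station import r
import cv2, numpy as np
def cam(c):
    k=r.calibration(c)
    if c=="wrist":
        s=r.state(); T=np.eye(4);T[:3,:3]=s["eef_rot"];T[:3,3]=s["ee_pos"]; T=T@np.array(k["T_tool_cam"]); R=T[:3,:3];e=T[:3,3]
    else: R=np.array(k["rotation"]);e=np.array(k["eye"])
    return k,R,e
def back(c,uv,z):
    k,R,e=c; uv=np.atleast_2d(uv).astype(float)
    d=np.c_[(uv[:,0]-k["cx"])/k["fx"],(uv[:,1]-k["cy"])/k["fy"],np.ones(len(uv))]@R.T
    return e+d*((z-e[2])/d[:,2])[:,None]
def proj(c,p):
    k,R,e=c; q=(np.atleast_2d(p)-e)@R
    return np.c_[k["fx"]*q[:,0]/q[:,2]+k["cx"],k["fy"]*q[:,1]/q[:,2]+k["cy"]]
def st():
    s=r.state(); print("t",round(s["time"],2),"p",np.round(s["ee_pos"],1),"F",np.round(s["ft_force"],2),"T",np.round(s["torque"],3),"gap",round(s["finger_gap"],1),"q",np.round(s["qpos"],1)); return s
E
python3 - <<'E'
from h import *
c=cam("top")
im=cv2.imread("pics/top0.png")
for n,t in (("L",(201,222)),("R",(304,248))):
    u,v=t; g=im[v-22:v+22,u-22:u+22].max(2)
    m=(g<70).astype(np.uint8)
    nl,lab,stt,cen=cv2.connectedComponentsWithStats(m)
    ok=[i for i in range(1,nl) if lab[22,22]==i] or [max(range(1,nl),key=lambda i:-np.hypot(*(cen[i]-22)) if stt[i][4]>30 else -99)]
    ys,xs=np.where(lab==ok[0])
    P=back(c,np.c_[xs+u-22,ys+v-22],100)[:,:2]
    print(n,len(xs),P.mean(0), cv2.minAreaRect(P.astype(np.float32)))
    w,V=np.linalg.eigh(np.cov(P.T)); print(np.degrees(np.arctan2(V[1,1],V[0,1])),np.sqrt(w*12))
for c in ["scene","top"]:
    for t in ["knob_left","knob_right"]:
        for d in r.regions_of(c,t)[:2]: print(c,t,d["p"],d["mask"].sum(),np.argwhere(d["mask"]).mean(0)[::-1])
cv2.imwrite("pics/z.png",cv2.resize(im[200:280,170:340],None,fx=4.7,fy=4.7,interpolation=2))
E
```

```text
L 173 [550.16933795 209.37482232] ((551.1724853515625, 207.25245666503906), (60.92996597290039, 24.00965690612793), 12.85400104522705)
-163.12905097655363 [19.99581073 56.41436815]
R 143 [489.43546544 -47.61652609] ((489.6394348144531, -47.140960693359375), (21.111534118652344, 59.32851028442383), 69.19892120361328)
149.4919352494732 [16.36616855 54.82232449]
scene knob_left 0.79 249 [360.91967871 230.77911647]
scene knob_right 0.87 297 [271.71380471 182.65993266]
top knob_left 0.59 13981 [261.83670696 202.172949  ]
top knob_left 0.48 218 [200.8853211  221.23853211]
top knob_right 0.75 211 [302.16113744 248.7535545 ]
```

View pics/z.png

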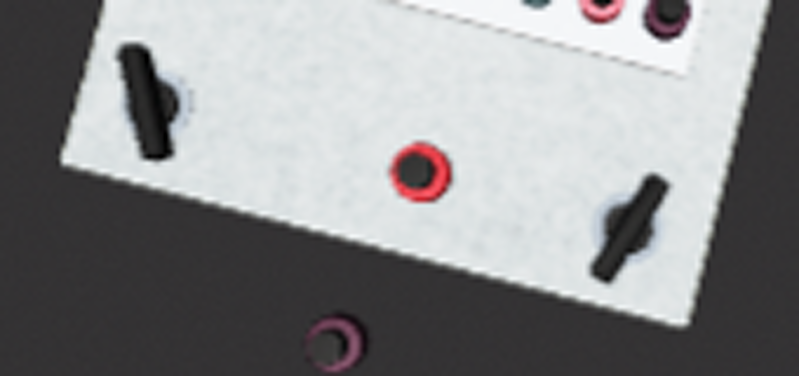

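The enlarged crop shows the left bar running from crop pixel (133,50) to (157,155) and the right bar from (655,183) to (600,275). The red bottle stands between them.

Run:
```python
from h import *
c=cam("top")
f=lambda a:np.array(a)/4.7+[170,200]
for n,a,b in (("L",(133,50),(157,155)),("R",(655,183),(600,275))):
    P=back(c,[f(a),f(b)],104)[:,:2]; d=P[0]-P[1]
    print(n,P.mean(0),np.hypot(*d),np.degrees(np.arctan2(d[1],d[0])))
s=st()
R=s["eef_rot"]
print(R.T@(np.array([548,214,200])-s["ee_pos"]))
```

```text
L [548.9581228  209.54908962] 57.65085197648983 15.358774923479988
R [488.21716655 -47.951567  ] 56.250484123486075 -29.80842587587131
t 1.05 p [194.4 541.2 231.3] F [0.8  0.06 0.32] T [-0.01   0.049  0.   ] gap 85.6 q [ 58.2   9.1  91.5  -0.   79.4 -12. ]
[ 443.39543971   31.33058744 -188.38135664]
```

Request:
{"api": "jog_arm", "payload": {"plan": [[0.5, 0.1, -0.2, 0, -0.2, 0, -1], [1, 0.3, -0.42, 0, -0.5, 0, -1], [1, 0.3, -0.42, 0, -0.5, 0, -1], [1, 0.3, -0.42, 0, -0.5, 0, -1], [1, 0.3, -0.42, 0, -0.5, 0, -1], [1, 0.3, -0.42, 0, -0.5, 0, -1], [1, 0.3, -0.42, 0, -0.5, 0, -1], [1, 0.3, -0.42, 0, -0.5, 0, -1], [1, 0.3, -0.42, 0, -0.5, 0, -1], [1, 0.3, -0.42, 0, -0.5, 0, -1]]}}

```text
time: 2.3
ee_pos: [274.3, 467.8, 201.3]
eef_rot: [[0.999, -0.0, -0.048], [0.048, -0.0, 0.999], [-0.0, -1.0, -0.0]]
ft_force: [0.1, -1.3, -0.7]
finger_gap: 85.3
```

Run:
```python
from h import *
s=st(); print(np.round(s["eef_rot"],3)); print(np.array(s["eef_rot"]).T@(np.array([548,214,200])-s["ee_pos"]))
```

```text
t 2.3 p [274.3 467.8 201.3] F [ 0.11 -1.31 -0.72] T [-0.028  0.002  0.002] gap 85.3 q [ 46.8   5.6  98.7   0.   75.6 -45.9]
[[ 0.999 -0.    -0.048]
 [ 0.048 -0.     0.999]
 [-0.    -1.    -0.   ]]
[ 261.27759992    1.28457865 -266.61980435]
```

Request:
{"api": "jog_arm", "payload": {"plan": [[0.4, 0, -0.4, 0, 0, 0, -1], [0.8, 0, -0.8, 0, 0, 0, -1], [1, 0, -1, 0, 0, 0, -1], [1, 0, -1, 0, 0, 0, -1], [1, 0, -1, 0, 0, 0, -1], [1, 0, -1, 0, 0, 0, -1], [1, 0, -1, 0, 0, 0, -1], [1, 0, -1, 0, 0, 0, -1], [1, 0, -1, 0, 0, 0, -1], [1, 0, -1, 0, 0, 0, -1]]}}

```text
time: 3.55
ee_pos: [378.9, 372.7, 201.3]
eef_rot: [[0.999, 0.0, -0.048], [0.048, 0.0, 0.999], [0.0, -1.0, 0.0]]
ft_force: [0.1, -0.2, -0.4]
finger_gap: 85.3
```

Request:
{"api": "jog_arm", "payload": {"plan": [[0.4, 0, -0.4, 0, 0, 0, -1], [0.8, 0, -0.8, 0, 0, 0, -1], [1, 0, -1, 0, 0, 0, -1], [1, 0, -1, 0, 0, 0, -1], [1, 0, -1, 0, 0, 0, -1], [1, 0, -1, 0, 0, 0, -1], [1, 0, -1, 0, 0, 0, -1], [1, 0, -1, 0, 0, 0, -1], [1, 0, -1, 0, 0, 0, -1], [1, 0, -1, 0, 0, 0, -1]]}}

```text
time: 4.8
ee_pos: [483.6, 277.7, 201.3]
eef_rot: [[0.999, -0.0, -0.048], [0.048, -0.0, 0.999], [-0.0, -1.0, -0.0]]
ft_force: [-0.4, 1.0, -0.1]
finger_gap: 85.7
```

Request:
{"api": "jog_arm", "payload": {"plan": [[0.3, 0, -0.3, 0, -0.14, 0, -1], [0.61, 0, -0.67, 0, -0.28, 0, -1], [0.61, 0, -0.67, 0, -0.28, 0, -1], [0.61, 0, -0.67, 0, -0.28, 0, -1], [0.61, 0, -0.67, 0, -0.28, 0, -1], [0.61, 0, -0.67, 0, -0.28, 0, -1], [0.61, 0, -0.67, 0, -0.28, 0, -1], [0.61, 0, -0.67, 0, -0.28, 0, -1], [0.61, 0, -0.67, 0, -0.28, 0, -1], [0.61, 0, -0.67, 0, -0.28, 0, -1]]}}

```text
time: 6.05
ee_pos: [547.8, 213.6, 201.3]
eef_rot: [[0.964, -0.0, -0.265], [0.265, 0.0, 0.964], [-0.0, -1.0, 0.0]]
ft_force: [-0.2, -0.7, -0.6]
finger_gap: 85.4
```

Run:
```python
from h import *
s=st(); print(np.round(s["eef_rot"],3))
c=cam("wrist"); im=r.snapshot("wrist"); cv2.imwrite("pics/w1.png",im[:,:,::-1])
print([(np.round(d["at"],1).tolist(),round(d["p"],2)) for d in r.place_of("wrist","knob_left")][:3])
for d in r.regions_of("wrist","knob_left")[:1]:
    m=d["mask"]; print(d["p"],m.sum(),np.argwhere(m).mean(0)[::-1]); cv2.imwrite("pics/m1.png",m*255)
np.savez("w1.npz",R=c[1],e=c[2])
```

```text
t 6.05 p [547.8 213.6 201.3] F [-0.21 -0.7  -0.59] T [-0.03   0.025 -0.013] gap 85.4 q [  9.5  12.3  91.3   0.   76.4 -95.8]
[[ 0.964 -0.    -0.265]
 [ 0.265  0.     0.964]
 [-0.    -1.     0.   ]]
[([551.6, 211.0, 88.0], 0.9)]
0.78 1682 [283.9334126  211.16587396][ WARN:0@1.210] global loadsave.cpp:1063 imwrite_ Unsupported depth image for selected encoder is fallbacked to CV_8U.
```

View pics/w1.png

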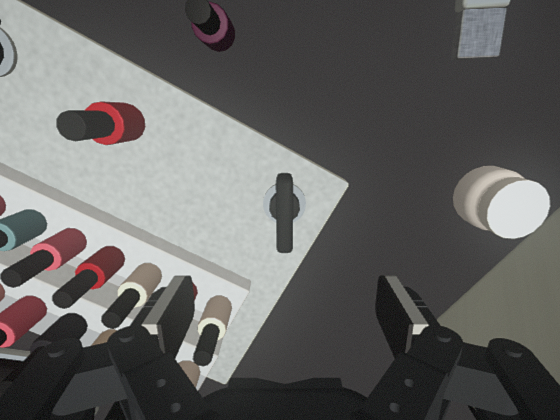

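The wrist view shows the left knob bar nearly vertical, from (284,175) to (285,250), so it lies along the tool's x axis.

Run:
```python
from h import *
d=np.load("w1.npz"); c=(r.calibration("wrist"),d["R"],d["e"])
P=back(c,[(284.5,176),(285,251)],104); print(P, P.mean(0), np.hypot(*(P[0]-P[1])[:2]))
s=r.state(); R=np.array(s["eef_rot"])
print(R.T@(P.mean(0)-s["ee_pos"]))
print(proj(c,[[548,214,104]]))
```

```text
[[516.86603712 204.73934314 104.        ]
 [577.21084536 221.6989835  104.        ]] [547.03844124 213.21916332 104.        ] 62.6827351273167
[-0.82316612 97.28001456 -0.14308499]
[[285.387311   216.32459653]]
```

Request:
{"api": "jog_arm", "payload": {"plan": [[0, 0.5, 0, 0, 0, 0, -1], [-0.01, 1, 0, 0, 0, 0, -0.4], [-0.01, 1, 0, 0, 0, 0, -0.4], [-0.01, 1, 0, 0, 0, 0, -0.4], [-0.01, 1, 0, 0, 0, 0, -0.4], [-0.01, 1, 0, 0, 0, 0, -0.4], [-0.01, 1, 0, 0, 0, 0, -0.4], [-0.01, 1, 0, 0, 0, 0, -0.4], [-0.01, 1, 0, 0, 0, 0, -0.4], [-0.01, 1, 0, 0, 0, 0, -0.4]]}}

```text
time: 7.45
ee_pos: [546.7, 213.3, 101.2]
eef_rot: [[0.964, -0.0, -0.265], [0.265, -0.0, 0.964], [-0.0, -1.0, 0.0]]
ft_force: [0.5, -0.3, 0.5]
finger_gap: 60.0
```

Request:
{"api": "jog_arm", "payload": {"plan": [[0, 0.15, 0, 0, 0, 0, -0.4], [0, 0.29, 0, 0, 0, 0, -0.4], [0, 0.29, 0, 0, 0, 0, -0.4], [0, 0.29, 0, 0, 0, 0, 0.2], [0, 0.29, 0, 0, 0, 0, 0.5], [0, 0.29, 0, 0, 0, 0, 1], [0, 0.29, 0, 0, 0, 0, 1], [0, 0.29, 0, 0, 0, 0, 1], [0, 0.29, 0, 0, 0, 0, 1], [0, 0.29, 0, 0, 0, 0, 1]]}}

```text
time: 8.7
ee_pos: [547.7, 213.3, 73.4]
eef_rot: [[0.964, 0.002, -0.265], [0.265, -0.0, 0.964], [0.002, -1.0, -0.001]]
ft_force: [-0.2, -0.7, 5.0]
finger_gap: 13.1
```

Run:
```python
from h import *
s=st(); print(np.round(s["eef_rot"],3))
```

```text
t 8.7 p [547.7 213.3  73.4] F [-0.16 -0.72  4.96] T [-0.424 -0.004  0.027] gap 13.1 q [  9.5  20.6  96.7  -0.   62.6 -95.8]
[[ 0.964  0.002 -0.265]
 [ 0.265 -0.     0.964]
 [ 0.002 -1.    -0.001]]
```

Request:
{"api": "jog_arm", "payload": {"plan": [[0, 0.01, 0, 0, 0, 0, 1], [0, 0.02, 0, 0, 0, 0, 1], [0, 0.02, 0, 0, 0, 0, 1], [0, 0.02, 0, 0, 0, 0, 1], [0, 0.02, 0, 0, 0, 0, 1], [0, 0.02, 0, 0, 0, 0, 1], [0, 0.02, 0, 0, 0, 0, 1], [0, 0.02, 0, 0, 0, 0, 1], [0, 0.02, 0, 0, 0, 0, 1], [0, 0.02, 0, 0, 0, 0, 1]]}}

```text
time: 9.95
ee_pos: [547.4, 213.6, 72.4]
eef_rot: [[0.964, 0.002, -0.265], [0.265, -0.0, 0.964], [0.001, -1.0, -0.001]]
ft_force: [-5.9, -1.2, 13.1]
finger_gap: 12.7
```

Run:
```python
from h import *
s=st()
```

```text
t 9.95 p [547.4 213.6  72.4] F [-5.94 -1.21 13.09] T [-0.685  0.453  0.011] gap 12.7 q [  9.6  20.6  96.8  -0.   62.5 -95.8]
```

Request:
{"api": "jog_arm", "payload": {"plan": [[0, -0.01, 0, 0, 0, 0, 1], [0, -0.02, 0, 0, 0, 0, 1], [0, -0.03, 0, 0, 0, 0, 1], [0, -0.04, 0, 0, 0, 0, 1], [0, -0.05, 0, 0, 0, 0, 1], [0, -0.05, 0, 0, 0, 0, 1], [0, -0.05, 0, 0, 0, 0, 1], [0, -0.05, 0, 0, 0, 0, 1], [0, -0.05, 0, 0, 0, 0, 1], [0, -0.05, 0, 0, 0, 0, 1]]}}

```text
time: 11.2
ee_pos: [547.5, 213.2, 74.4]
eef_rot: [[0.964, 0.002, -0.264], [0.264, 0.0, 0.964], [0.002, -1.0, -0.0]]
ft_force: [7.8, -0.1, -6.0]
finger_gap: 12.9
```

Run:
```python
from h import *
s=st()
```

```text
t 11.2 p [547.5 213.2  74.4] F [ 7.8  -0.07 -6.05] T [-0.184 -1.06   0.065] gap 12.9 q [  9.5  20.5  96.7  -0.   62.7 -95.8]
```

The left corner behaves as sound: about 9.5 N/mm, with zero force near z = 73.8. That means the right foot hangs. I'll release here and move to the right knob.

Request:
{"api": "jog_arm", "payload": {"plan": [[0, 0.01, 0, 0, 0, 0, 1], [0, 0.01, 0, 0, 0, 0, 0.5], [0, 0.01, 0, 0, 0, 0, 0], [0, 0.01, 0, 0, 0, 0, -0.4], [0, 0.01, 0, 0, 0, 0, -0.4], [0, -0.3, 0, 0, 0, 0, -0.4], [0, -0.7, 0, 0, 0, 0, -0.4], [0, -1, 0, 0, 0, 0, -0.4], [0, -1, 0, 0, 0, 0, -0.4], [0, -1, 0, 0, 0, 0, -0.4]]}}

```text
time: 12.45
ee_pos: [546.1, 213.2, 174.1]
eef_rot: [[0.964, -0.002, -0.265], [0.265, -0.0, 0.964], [-0.002, -1.0, 0.0]]
ft_force: [-0.1, -0.3, -1.2]
finger_gap: 59.7
```

Run:
```python
from h import *
s=st(); R=np.array(s["eef_rot"])
yaw=np.radians(-12.8); L=np.array([547,213.2]); print(L-270*np.array([-np.sin(yaw),np.cos(yaw)]))
print(R.T@(np.array([488,-49.5,200])-s["ee_pos"]))
for c in ["scene"]:
    im=r.snapshot(c); cv2.imwrite("pics/s2.png",im[:,:,::-1])
```

```text
t 12.45 p [546.1 213.2 174.1] F [-0.14 -0.31 -1.17] T [0.02  0.006 0.   ] gap 59.7 q [  9.5  13.6  93.    0.   73.6 -95.8]
[487.18190564 -50.09032566]
[-125.58483896  -25.70841968 -237.99194597]
```

View pics/s2.png

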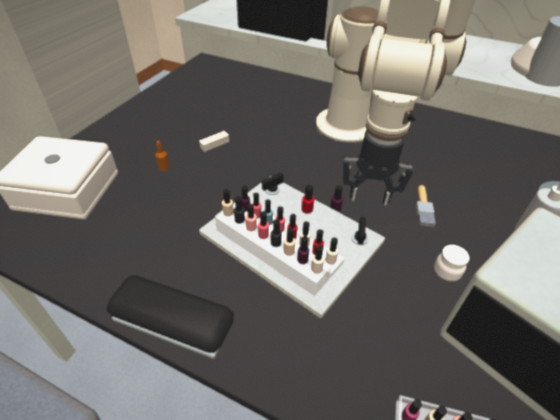

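The scene is undisturbed. The riser, both bottles, the jar and the amber bottle are all standing where they were.

Request:
{"api": "jog_arm", "payload": {"plan": [[-0.1, -0.2, -0.3, 0, 0, 0, -0.4], [-0.3, -0.26, -0.7, 0, 0, 0, -0.4], [-0.5, -0.26, -1, 0, 0, 0, -0.4], [-0.5, -0.26, -1, 0, 0, 0, -0.4], [-0.5, -0.26, -1, 0, 0, 0, -0.4], [-0.5, -0.26, -1, 0, 0, 0, -0.4], [-0.5, -0.26, -1, 0, 0, 0, -0.4], [-0.5, -0.26, -1, 0, 0, 0, -0.4], [-0.5, -0.26, -1, 0, 0, 0, -0.4], [-0.5, -0.26, -1, 0, 0, 0, -0.4]]}}

```text
time: 13.75
ee_pos: [525.1, 103.7, 201.3]
eef_rot: [[0.964, 0.0, -0.265], [0.265, -0.0, 0.964], [-0.0, -1.0, -0.0]]
ft_force: [0.5, -0.2, -0.4]
finger_gap: 60.1
```

Request:
{"api": "jog_arm", "payload": {"plan": [[-0.2, 0, -0.4, 0, 0, 0, -0.4], [-0.4, 0, -0.8, 0, 0, 0, -0.4], [-0.5, 0, -1, 0, 0, 0, -0.4], [-0.5, 0, -1, 0, 0, 0, -0.4], [-0.5, 0, -1, 0, 0, 0, -0.4], [-0.5, 0, -1, 0, 0, 0, -0.4], [-0.5, 0, -1, 0, 0, 0, -0.4], [-0.5, 0, -1, 0, 0, 0, -0.4], [-0.5, 0, -1, 0, 0, 0, -0.4], [-0.5, 0, -1, 0, 0, 0, -0.4]]}}

```text
time: 15.0
ee_pos: [503.3, -6.0, 201.3]
eef_rot: [[0.964, -0.0, -0.265], [0.265, -0.0, 0.964], [-0.0, -1.0, -0.0]]
ft_force: [-0.1, -0.5, -0.3]
finger_gap: 59.6
```

Request:
{"api": "jog_arm", "payload": {"plan": [[-0.15, 0, -0.2, 0, 0.2, 0, -0.4], [-0.26, 0, -0.38, 0, 0.4, 0, -0.4], [-0.26, 0, -0.38, 0, 0.6, 0, -0.4], [-0.26, 0, -0.38, 0, 0.8, 0, -0.4], [-0.26, 0, -0.38, 0, 1, 0, -0.4], [-0.26, 0, -0.38, 0, 1, 0, -0.4], [-0.26, 0, -0.38, 0, 1, 0, -0.4], [-0.26, 0, -0.38, 0, 1, 0, -0.4], [-0.26, 0, -0.38, 0, 1, 0, -0.4], [-0.26, 0, -0.38, 0, 1, 0, -0.4]]}}

```text
time: 16.25
ee_pos: [488.3, -49.5, 201.3]
eef_rot: [[0.869, -0.0, 0.494], [-0.494, -0.0, 0.869], [-0.0, -1.0, -0.0]]
ft_force: [0.8, -0.1, 0.2]
finger_gap: 59.9
```

Run:
```python
from h import *
s=st(); print(np.round(s["eef_rot"],3))
c=cam("wrist"); im=r.snapshot("wrist"); cv2.imwrite("pics/w2.png",im[:,:,::-1])
np.savez("w2.npz",R=c[1],e=c[2])
print(proj(c,[488,-49.5,104]))
```

```text
t 16.25 p [488.3 -49.5 201.3] F [ 0.83 -0.14  0.16] T [-0.058  0.014 -0.001] gap 59.9 q [-19.9  -2.2 106.7  -0.   75.4 -80.3]
[[ 0.869 -0.     0.494]
 [-0.494 -0.     0.869]
 [-0.    -1.    -0.   ]]
[[284.48775675 215.53147666]]
```

View pics/w2.png

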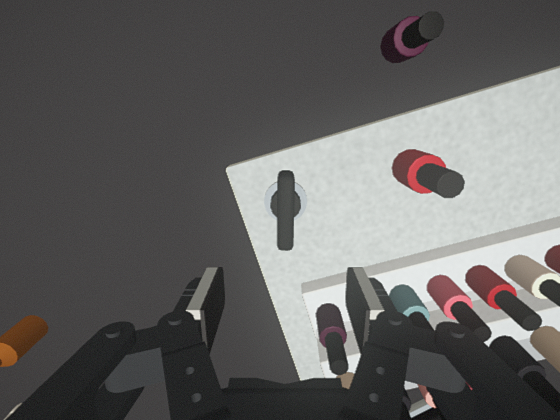

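The right knob's bar runs vertically from (285,172) to (285,249), centred and about 3 mm toward the tool's -x. Descending to grasp it.

Request:
{"api": "jog_arm", "payload": {"plan": [[-0.03, 0.5, 0.01, 0, 0, 0, -0.4], [-0.03, 1, 0.01, 0, 0, 0, -0.4], [-0.03, 1, 0.01, 0, 0, 0, -0.4], [-0.03, 1, 0.01, 0, 0, 0, -0.4], [-0.03, 1, 0.01, 0, 0, 0, -0.4], [-0.03, 1, 0.01, 0, 0, 0, -0.4], [-0.03, 1, 0.01, 0, 0, 0, -0.4], [-0.03, 1, 0.01, 0, 0, 0, -0.4], [-0.03, 1, 0.01, 0, 0, 0, -0.4], [-0.03, 1, 0.01, 0, 0, 0, -0.4]]}}

```text
time: 17.55
ee_pos: [486.1, -47.1, 101.2]
eef_rot: [[0.869, -0.0, 0.495], [-0.495, 0.0, 0.869], [-0.0, -1.0, -0.0]]
ft_force: [-0.2, -0.0, -0.2]
finger_gap: 59.9
```

Request:
{"api": "jog_arm", "payload": {"plan": [[0, 0.15, 0, 0, 0, 0, -0.4], [0, 0.29, 0, 0, 0, 0, 0.2], [0, 0.29, 0, 0, 0, 0, 0.5], [0, 0.29, 0, 0, 0, 0, 1], [0, 0.29, 0, 0, 0, 0, 1], [0, 0.29, 0, 0, 0, 0, 1], [0, 0.29, 0, 0, 0, 0, 1], [0, 0.29, 0, 0, 0, 0, 1], [0, 0.29, 0, 0, 0, 0, 1], [0, 0.29, 0, 0, 0, 0, 1]]}}

```text
time: 18.8
ee_pos: [484.6, -46.6, 71.3]
eef_rot: [[0.869, -0.004, 0.495], [-0.495, 0.001, 0.869], [-0.004, -1.0, -0.001]]
ft_force: [-5.4, 0.5, -7.4]
finger_gap: 23.4
```

Run:
```python
from h import *
s=st()
```

```text
t 18.8 p [484.6 -46.6  71.3] F [-5.39  0.51 -7.4 ] T [ 0.184  0.919 -0.058] gap 23.4 q [-19.7   7.4 113.   -0.   59.8 -80.1]
```

Run:
```python
from h import *
s=st()
im=r.snapshot("wrist"); cv2.imwrite("pics/w3.png",im[:,:,::-1])
s=st()
im=r.snapshot("scene"); cv2.imwrite("pics/s3.png",cv2.resize(im[140:260,200:400,::-1],None,fx=4,fy=4))
```

```text
t 18.8 p [484.6 -46.6  71.3] F [-5.39  0.51 -7.4 ] T [ 0.184  0.919 -0.058] gap 23.4 q [-19.7   7.4 113.   -0.   59.8 -80.1]
t 18.85 p [484.6 -46.7  71.3] F [-5.31  0.43 -7.17] T [0.063 1.011 0.036] gap 23.1 q [-19.7   7.4 113.   -0.   59.8 -80.1]
```

View pics/w3.png

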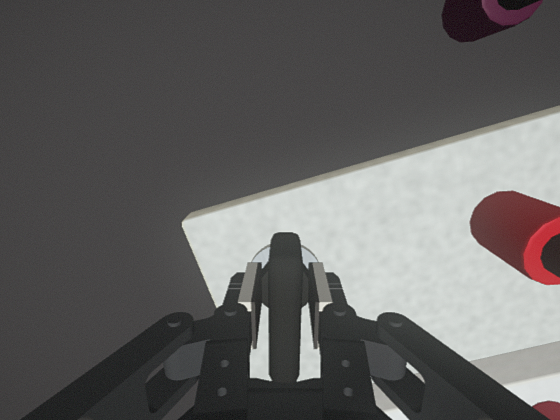

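View pics/s3.png

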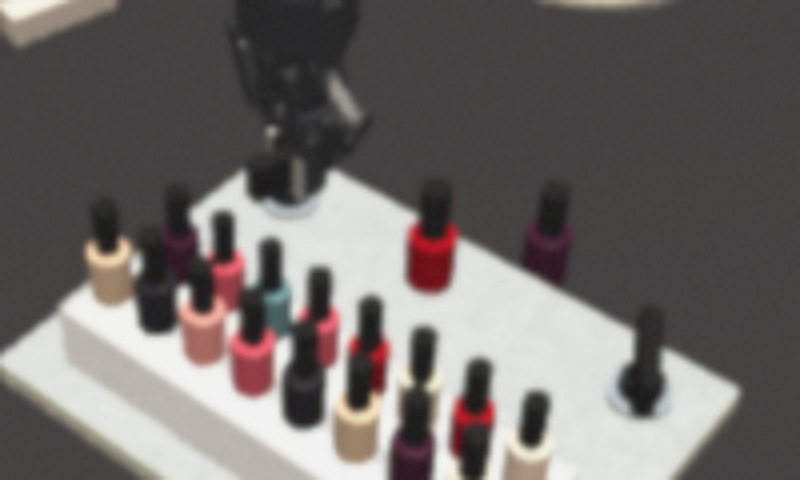

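The wrist view shows the pads closed on the round hub under the bar, at about (260..315, 290), and not on the bar itself (gap 23 mm). I'll open, go 7 mm higher and grip again.

Request:
{"api": "jog_arm", "payload": {"plan": [[0, 0, 0, 0, 0, 0, 0], [0, 0, 0, 0, 0, 0, -0.2], [0, -0.07, 0, 0, 0, 0, -0.2], [0, -0.07, 0, 0, 0, 0, 0.2], [0, -0.07, 0, 0, 0, 0, 1], [0, -0.07, 0, 0, 0, 0, 1], [0, -0.07, 0, 0, 0, 0, 1], [0, -0.07, 0, 0, 0, 0, 1], [0, -0.07, 0, 0, 0, 0, 1], [0, -0.07, 0, 0, 0, 0, 1]]}}

```text
time: 20.15
ee_pos: [486.2, -47.6, 79.5]
eef_rot: [[0.869, -0.0, 0.495], [-0.495, -0.001, 0.869], [0.0, -1.0, -0.001]]
ft_force: [-3.1, -3.3, 5.3]
finger_gap: 12.7
```

Run:
```python
from h import *
s=st()
im=r.snapshot("wrist"); cv2.imwrite("pics/w4.png",im[:,:,::-1])
```

```text
t 20.15 p [486.2 -47.6  79.5] F [-3.14 -3.29  5.31] T [-0.532  0.429 -0.434] gap 12.7 q [-19.8   6.7 112.7  -0.   60.6 -80.1]
```

View pics/w4.png

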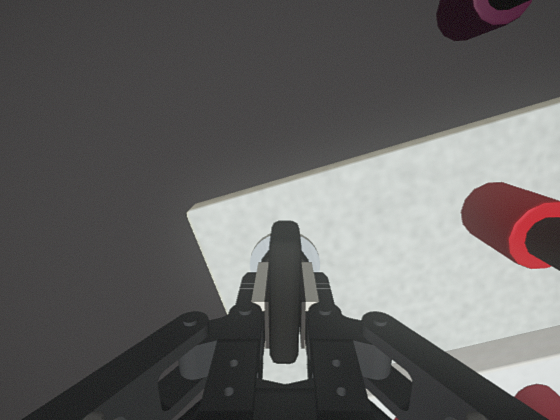

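The pads now hold the bar (gap 12.7 mm). Pressing to measure the give.

Request:
{"api": "jog_arm", "payload": {"plan": [[0, 0.01, 0, 0, 0, 0, 1], [0, 0.02, 0, 0, 0, 0, 1], [0, 0.03, 0, 0, 0, 0, 1], [0, 0.04, 0, 0, 0, 0, 1], [0, 0.05, 0, 0, 0, 0, 1], [0, 0.05, 0, 0, 0, 0, 1], [0, 0.05, 0, 0, 0, 0, 1], [0, 0.05, 0, 0, 0, 0, 1], [0, 0.05, 0, 0, 0, 0, 1], [0, 0.05, 0, 0, 0, 0, 1]]}}

```text
time: 21.45
ee_pos: [485.6, -47.5, 77.3]
eef_rot: [[0.869, -0.003, 0.494], [-0.494, -0.001, 0.869], [-0.002, -1.0, -0.002]]
ft_force: [-17.3, -0.7, 31.6]
finger_gap: 13.1
```

Run:
```python
from h import *
s=st()
```

```text
t 21.45 p [485.6 -47.5  77.3] F [-17.33  -0.66  31.57] T [-0.157  2.52  -0.463] gap 13.1 q [-1.980e+01  6.900e+00  1.127e+02 -1.000e-01  6.050e+01 -8.010e+01]
```

Request:
{"api": "jog_arm", "payload": {"plan": [[0, -0.01, 0, 0, 0, 0, 1], [0, -0.03, 0, 0, 0, 0, 1], [0, -0.05, 0, 0, 0, 0, 1], [0, -0.06, 0, 0, 0, 0, 1], [0, -0.07, 0, 0, 0, 0, 1], [0, -0.07, 0, 0, 0, 0, 1], [0, -0.07, 0, 0, 0, 0, 1], [0, -0.07, 0, 0, 0, 0, 1], [0, -0.07, 0, 0, 0, 0, 1], [0, -0.07, 0, 0, 0, 0, 1]]}}

```text
time: 22.7
ee_pos: [486.2, -47.5, 80.2]
eef_rot: [[0.869, 0.001, 0.495], [-0.495, -0.0, 0.869], [0.001, -1.0, -0.0]]
ft_force: [2.4, -5.3, -6.3]
finger_gap: 13.1
```

Run:
```python
from h import *
s=st()
```

```text
t 22.7 p [486.2 -47.5  80.2] F [ 2.4  -5.28 -6.31] T [-0.804 -0.295 -0.461] gap 13.1 q [-19.8   6.6 112.7  -0.   60.7 -80.1]
```

Holding the bar also stops the plate from tilting, so the gripped press proves nothing. I'll release and press the knob's top with shut fingertips.

Request:
{"api": "jog_arm", "payload": {"plan": [[0, 0.01, 0, 0, 0, 0, 0.4], [0, 0.01, 0, 0, 0, 0, 0], [0, 0.01, 0, 0, 0, 0, -0.1], [0, -0.2, 0, 0, 0, 0, -0.1], [0, -0.38, 0, 0, 0, 0, 0.3], [0, -0.38, 0, 0, 0, 0, 1], [0, -0.38, 0, 0, 0, 0, 1], [0, -0.38, 0, 0, 0, 0, 1], [0, -0.35, 0, 0, 0, 0, 1], [0, -0.3, 0, 0, 0, 0, 1]]}}

```text
time: 23.95
ee_pos: [486.0, -47.1, 110.8]
eef_rot: [[0.869, -0.0, 0.495], [-0.495, 0.0, 0.869], [-0.0, -1.0, -0.0]]
ft_force: [0.4, 0.5, -0.5]
finger_gap: -0.0
```

Run:
```python
from h import *
s=st()
im=r.snapshot("wrist"); cv2.imwrite("pics/w5.png",im[:,:,::-1])
```

```text
t 23.95 p [486.  -47.1 110.8] F [ 0.38  0.5  -0.48] T [-0.016  0.008 -0.021] gap -0.0 q [-19.8   3.8 111.7   0.   64.5 -80.1]
```

View pics/w5.png

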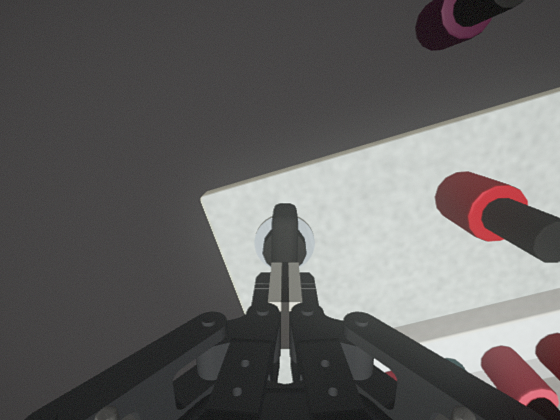

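The shut fingertips stand over the right bar, at about (285,285).

Request:
{"api": "jog_arm", "payload": {"plan": [[0, 0.04, 0, 0, 0, 0, 1], [0, 0.06, 0, 0, 0, 0, 1], [0, 0.07, 0, 0, 0, 0, 1], [0, 0.08, 0, 0, 0, 0, 1], [0, 0.09, 0, 0, 0, 0, 1], [0, 0.09, 0, 0, 0, 0, 1], [0, 0.09, 0, 0, 0, 0, 1], [0, 0.09, 0, 0, 0, 0, 1], [0, 0.09, 0, 0, 0, 0, 1], [0, 0.09, 0, 0, 0, 0, 1]]}}

```text
time: 25.25
ee_pos: [486.2, -47.2, 102.4]
eef_rot: [[0.869, 0.0, 0.495], [-0.495, -0.0, 0.869], [0.0, -1.0, 0.0]]
ft_force: [-0.8, 0.1, 2.0]
finger_gap: 0.0
```

Run:
```python
from h import *
s=st()
```

```text
t 25.25 p [486.2 -47.2 102.4] F [-0.8   0.12  1.97] T [ 0.034  0.187 -0.014] gap 0.0 q [-19.8   4.5 112.   -0.   63.4 -80.1]
```

Request:
{"api": "jog_arm", "payload": {"plan": [[0, 0.01, 0, 0, 0, 0, 1], [0, 0.02, 0, 0, 0, 0, 1], [0, 0.03, 0, 0, 0, 0, 1], [0, 0.03, 0, 0, 0, 0, 1], [0, 0.03, 0, 0, 0, 0, 1], [0, 0.03, 0, 0, 0, 0, 1], [0, 0.03, 0, 0, 0, 0, 1], [0, 0.03, 0, 0, 0, 0, 1], [0, 0.03, 0, 0, 0, 0, 1], [0, 0.03, 0, 0, 0, 0, 1]]}}

```text
time: 26.5
ee_pos: [485.8, -47.1, 101.0]
eef_rot: [[0.869, -0.002, 0.494], [-0.494, 0.0, 0.869], [-0.001, -1.0, -0.001]]
ft_force: [-9.2, 2.7, 17.5]
finger_gap: 0.1
```

Run:
```python
from h import *
s=st()
```

```text
t 26.5 p [485.8 -47.1 101. ] F [-9.17  2.72 17.48] T [0.373 1.525 0.005] gap 0.1 q [-19.7   4.7 112.   -0.   63.4 -80.1]
```

The right corner is firm: 1.4 mm for 15 N with a point contact. So the left foot hangs. I'll go back to the left and press it with shut fingers as well, to get its gap.

Request:
{"api": "jog_arm", "payload": {"plan": [[0, -0.5, 0, 0, 0, 0, 1], [0, -1, 0.1, 0, 0, 0, 1], [-0.1, -1, 0.4, 0, 0, 0, 1], [-0.2, -1, 0.8, 0, 0, 0, 1], [-0.3, -1, 1, 0, 0, 0, 1], [-0.3, -1, 1, 0, 0, 0, 1], [-0.3, -1, 1, 0, 0, 0, 1], [-0.3, -1, 1, 0, 0, 0, 1], [-0.3, -1, 1, 0, 0, 0, 1], [-0.3, -1, 1, 0, 0, 0, 1]]}}

```text
time: 27.75
ee_pos: [509.6, 54.2, 199.4]
eef_rot: [[0.869, 0.0, 0.495], [-0.495, -0.0, 0.869], [0.0, -1.0, 0.0]]
ft_force: [0.1, 0.2, -0.4]
finger_gap: -0.1
```

Request:
{"api": "jog_arm", "payload": {"plan": [[-0.1, 0, 0.4, 0, -0.1, 0, 1], [-0.2, 0, 0.8, 0, -0.3, 0, 1], [-0.3, 0, 1, 0, -0.5, 0, 1], [-0.3, 0, 1, 0, -0.7, 0, 1], [-0.3, 0, 1, 0, -0.9, 0, 1], [-0.3, 0, 1, 0, -1, 0, 1], [-0.3, 0, 1, 0, -1, 0, 1], [-0.3, 0, 1, 0, -1, 0, 1], [-0.3, 0, 1, 0, -1, 0, 1], [-0.3, 0, 1, 0, -1, 0, 1]]}}

```text
time: 29.0
ee_pos: [533.0, 156.3, 199.3]
eef_rot: [[0.964, 0.0, -0.264], [0.264, 0.0, 0.964], [0.0, -1.0, 0.0]]
ft_force: [0.4, 0.5, -0.2]
finger_gap: 0.1
```

Run:
```python
from h import *
s=st(); R=np.array(s["eef_rot"]); print(R.T@(np.array([546.8,213.2,110])-s["ee_pos"]), np.degrees(np.arctan2(R[1,0],R[0,0])))
```

```text
t 29.0 p [533.  156.3 199.3] F [ 0.39  0.47 -0.25] T [-0.029  0.002  0.033] gap 0.1 q [   3.9    7.7   96.8    0.    75.6 -101.4]
[28.34904401 89.31590287 51.20384339] 15.322288235844745
```

Request:
{"api": "jog_arm", "payload": {"plan": [[0.15, 0, 0.3, 0, 0, 0, 1], [0.28, 0.1, 0.51, 0, 0, 0, 1], [0.28, 0.4, 0.51, 0, 0, 0, 1], [0.28, 0.7, 0.51, 0, 0, 0, 1], [0.28, 0.85, 0.51, 0, 0, 0, 1], [0.28, 0.92, 0.51, 0, 0, 0, 1], [0.28, 0.94, 0.51, 0, 0, 0, 1], [0.28, 0.96, 0.51, 0, 0, 0, 1], [0.28, 0.97, 0.51, 0, 0, 0, 1], [0.28, 0.97, 0.51, 0, 0, 0, 1]]}}

```text
time: 30.25
ee_pos: [546.7, 213.0, 102.7]
eef_rot: [[0.964, 0.001, -0.265], [0.265, 0.0, 0.964], [0.001, -1.0, -0.0]]
ft_force: [-0.2, 0.5, -0.1]
finger_gap: -0.1
```

Request:
{"api": "jog_arm", "payload": {"plan": [[0, 0.01, 0, 0, 0, 0, 1], [0, 0.02, 0, 0, 0, 0, 1], [0, 0.03, 0, 0, 0, 0, 1], [0, 0.03, 0, 0, 0, 0, 1], [0, 0.03, 0, 0, 0, 0, 1], [0, 0.03, 0, 0, 0, 0, 1], [0, 0.03, 0, 0, 0, 0, 1], [0, 0.03, 0, 0, 0, 0, 1], [0, 0.03, 0, 0, 0, 0, 1], [0, 0.03, 0, 0, 0, 0, 1]]}}

```text
time: 31.5
ee_pos: [546.1, 213.5, 100.7]
eef_rot: [[0.964, -0.001, -0.265], [0.265, 0.001, 0.964], [-0.001, -1.0, 0.001]]
ft_force: [-7.6, 0.9, 9.8]
finger_gap: 0.3
```

Request:
{"api": "jog_arm", "payload": {"plan": [[0.01, 0.01, 0, 0, 0, 0, 1], [0.02, 0.02, 0, 0, 0, 0, 1], [0.02, 0.03, 0, 0, 0, 0, 1], [0.02, 0.03, 0, 0, 0, 0, 1], [0.02, 0.03, 0, 0, 0, 0, 1], [0.02, 0.03, 0, 0, 0, 0, 1], [0.02, 0.03, 0, 0, 0, 0, 1], [0.02, 0.03, 0, 0, 0, 0, 1], [0.02, 0.03, 0, 0, 0, 0, 1], [0.02, 0.03, 0, 0, 0, 0, 1]]}}

```text
time: 32.75
ee_pos: [547.5, 214.4, 98.2]
eef_rot: [[0.964, -0.002, -0.265], [0.265, 0.001, 0.964], [-0.002, -1.0, 0.002]]
ft_force: [-9.9, 1.9, 13.9]
finger_gap: -0.2
```

Run:
```python
from h import *
s=st()
im=r.snapshot("wrist"); cv2.imwrite("pics/w6.png",im[:,:,::-1])
```

```text
t 32.75 p [547.5 214.4  98.2] F [-9.91  1.94 13.94] T [ 0.225  1.532 -0.014] gap -0.2 q [  9.6  18.8  95.8   0.1  65.5 -95.8]
```

View pics/w6.png

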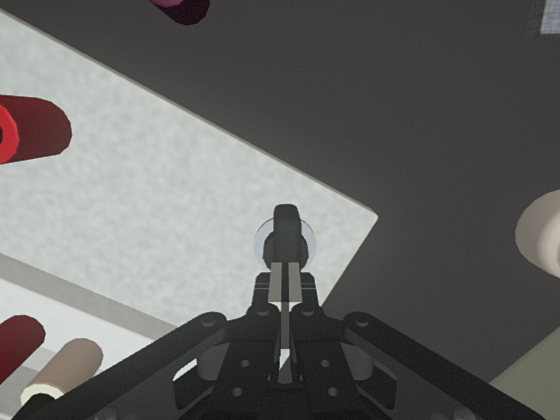

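The left corner gives 2.5 mm for 4 N, so the left foot is the hanging one. One more press step to find where it lands.

Request:
{"api": "jog_arm", "payload": {"plan": [[0, 0.01, 0, 0, 0, 0, 1], [0, 0.02, 0, 0, 0, 0, 1], [0, 0.03, 0, 0, 0, 0, 1], [0, 0.03, 0, 0, 0, 0, 1], [0, 0.03, 0, 0, 0, 0, 1], [0, 0.03, 0, 0, 0, 0, 1], [0, 0.03, 0, 0, 0, 0, 1], [0, 0.03, 0, 0, 0, 0, 1], [0, 0.03, 0, 0, 0, 0, 1], [0, 0.03, 0, 0, 0, 0, 1]]}}

```text
time: 34.05
ee_pos: [547.3, 214.9, 97.0]
eef_rot: [[0.964, -0.003, -0.265], [0.265, 0.002, 0.964], [-0.002, -1.0, 0.002]]
ft_force: [-16.2, 0.8, 25.5]
finger_gap: 0.2
```

It landed at about z = 98.3 and is stiff below that, so the gap is roughly 4 mm. I'll lift, open and grip the left bar.

Request:
{"api": "jog_arm", "payload": {"plan": [[-0.02, -0.2, 0, 0, 0, 0, 1], [-0.02, -0.36, 0, 0, 0, 0, 0.3], [-0.02, -0.36, 0, 0, 0, 0, -0.2], [-0.02, -0.36, 0, 0, 0, 0, -0.2], [-0.02, -0.36, 0, 0, 0, 0, -0.2], [-0.02, -0.36, 0, 0, 0, 0, -0.2], [-0.02, -0.36, 0, 0, 0, 0, -0.2], [-0.02, -0.3, 0, 0, 0, 0, -0.2], [-0.02, -0.2, 0, 0, 0, 0, -0.2], [-0.02, -0.1, 0, 0, 0, 0, -0.2]]}}

```text
time: 35.3
ee_pos: [546.1, 212.9, 102.2]
eef_rot: [[0.964, -0.001, -0.265], [0.265, -0.0, 0.964], [-0.001, -1.0, 0.0]]
ft_force: [0.3, 0.6, 0.0]
finger_gap: 51.3
```

Run:
```python
from h import *
s=st(); R=np.array(s["eef_rot"]); print(R.T@(np.array([546.5,213.2,79])-s["ee_pos"]))
im=r.snapshot("wrist"); cv2.imwrite("pics/w7.png",im[:,:,::-1])
```

```text
t 35.3 p [546.1 212.9 102.2] F [0.32 0.56 0.04] T [-0.036 -0.017 -0.057] gap 51.3 q [  9.5  18.2  96.1  -0.   65.8 -95.9]
[ 0.44982009 23.21087024  0.21584822]
```

View pics/w7.png

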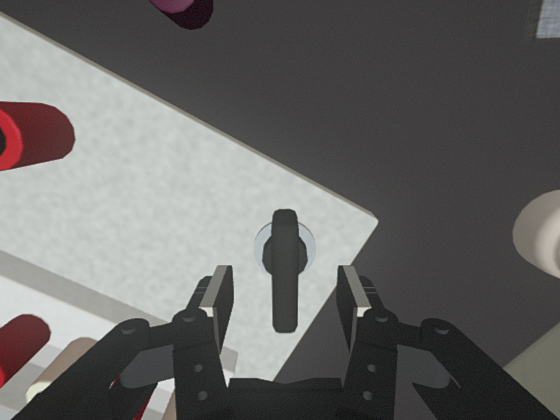

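The bar is centred between the open pads, at (285,270).

Request:
{"api": "jog_arm", "payload": {"plan": [[0, 0.12, 0, 0, 0, 0, -0.2], [0, 0.22, 0, 0, 0, 0, 0.2], [0, 0.22, 0, 0, 0, 0, 0.6], [0, 0.22, 0, 0, 0, 0, 1], [0, 0.22, 0, 0, 0, 0, 1], [0, 0.22, 0, 0, 0, 0, 1], [0, 0.22, 0, 0, 0, 0, 1], [0, 0.22, 0, 0, 0, 0, 1], [0, 0.22, 0, 0, 0, 0, 1], [0, 0.22, 0, 0, 0, 0, 1]]}}

```text
time: 36.6
ee_pos: [546.2, 212.8, 81.1]
eef_rot: [[0.964, -0.001, -0.265], [0.265, -0.0, 0.964], [-0.001, -1.0, -0.0]]
ft_force: [-2.1, -2.5, -3.3]
finger_gap: 13.0
```

Request:
{"api": "jog_arm", "payload": {"plan": [[0, 0, 0, 0, 0.1, 0, 1], [0, 0, 0, 0, 0.25, 0, 1], [0, 0, 0, 0, 0.4, 0, 1], [0, 0, 0, 0, 0.55, 0, 1], [0, 0, 0, 0, 0.7, 0, 1], [0, 0, 0, 0, 0.85, 0, 1], [0, 0, 0, 0, 1, 0, 1], [0, 0, 0, 0, 1, 0, 1], [0, 0, 0, 0, 1, 0, 1], [0, 0, 0, 0, 1, 0, 1]]}}

```text
time: 37.85
ee_pos: [546.7, 215.7, 81.4]
eef_rot: [[0.869, 0.001, 0.495], [-0.495, 0.005, 0.869], [-0.001, -1.0, 0.005]]
ft_force: [0.0, 8.3, -5.3]
finger_gap: 12.9
```

Run:
```python
from h import *
s=st()
im=r.snapshot("wrist"); cv2.imwrite("pics/w8.png",im[:,:,::-1])
```

```text
t 37.85 p [546.7 215.7  81.4] F [ 0.02  8.26 -5.28] T [ 1.445  0.061 -0.089] gap 12.9 q [  9.6  19.8  96.6   0.3  63.4 -50.8]
```

View pics/w8.png

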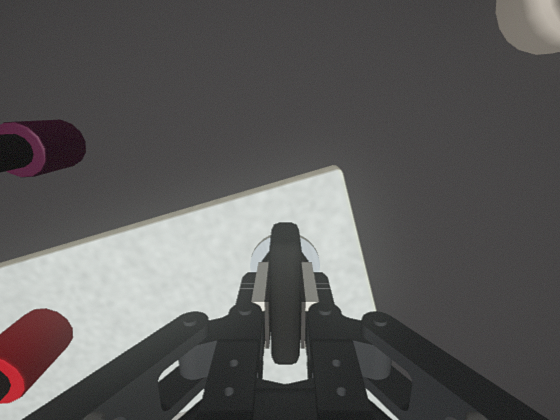

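The bar turned 45° with the gripper. A sideways force of 8 N shows I hold the bar about 4 mm off the screw axis, so I'll follow the arc on the next turn.

Request:
{"api": "jog_arm", "payload": {"plan": [[0, 0, 0.03, 0, 0.1, 0, 1], [0, 0, 0.04, 0, 0.25, 0, 1], [0, 0, 0.05, 0, 0.4, 0, 1], [0, 0, 0.05, 0, 0.55, 0, 1], [0, 0, 0.06, 0, 0.7, 0, 1], [0, 0, 0.06, 0, 0.85, 0, 1], [0, 0, 0.06, 0, 1, 0, 1], [0, 0, 0.06, 0, 1, 0, 1], [0, 0, 0.06, 0, 1, 0, 1], [0, 0, 0.06, 0, 1, 0, 1]]}}

```text
time: 39.15
ee_pos: [549.3, 218.0, 81.3]
eef_rot: [[0.266, -0.0, 0.964], [-0.964, -0.0, 0.266], [0.0, -1.0, -0.0]]
ft_force: [-3.6, -4.4, -2.9]
finger_gap: 12.4
```

Run:
```python
from h import *
s=st(); print(np.round(s["eef_rot"],3))
im=r.snapshot("wrist"); cv2.imwrite("pics/w9.png",im[:,:,::-1])
```

```text
t 39.15 p [549.3 218.   81.3] F [-3.61 -4.39 -2.95] T [-0.192  0.272 -0.088] gap 12.4 q [ 9.9 20.4 95.9 -0.  63.7 -5.5]
[[ 0.266 -0.     0.964]
 [-0.964 -0.     0.266]
 [ 0.    -1.    -0.   ]]
```

View pics/w9.png

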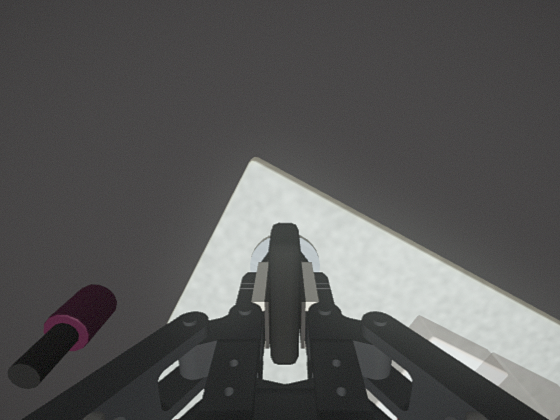

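Request:
{"api": "jog_arm", "payload": {"plan": [[0, 0, 0.01, 0, 0.1, 0, 1], [0, 0, 0.01, 0, 0.25, 0, 1], [0, 0, 0.02, 0, 0.4, 0, 1], [0, 0, 0.02, 0, 0.55, 0, 1], [0.01, 0, 0.03, 0, 0.7, 0, 1], [0.01, 0, 0.03, 0, 0.85, 0, 1], [0.01, 0, 0.04, 0, 1, 0, 1], [0.01, 0, 0.04, 0, 1, 0, 1], [0.01, 0, 0.04, 0, 1, 0, 1], [0.01, 0, 0.04, 0, 1, 0, 1]]}}

```text
time: 40.45
ee_pos: [552.7, 217.6, 81.5]
eef_rot: [[-0.493, -0.002, 0.87], [-0.87, -0.002, -0.493], [0.002, -1.0, -0.001]]
ft_force: [-7.5, -7.1, 1.5]
finger_gap: 12.9
```

Run:
```python
from h import *
s=st(); print(np.round(s["eef_rot"],3))
im=r.snapshot("wrist"); cv2.imwrite("pics/w10.png",im[:,:,::-1])
```

```text
t 40.45 p [552.7 217.6  81.5] F [-7.53 -7.06  1.45] T [-0.752  0.649 -0.073] gap 12.9 q [ 9.9 20.9 95.2 -0.1 64.  39.4]
[[-0.493 -0.002  0.87 ]
 [-0.87  -0.002 -0.493]
 [ 0.002 -1.    -0.001]]
```

View pics/w10.png

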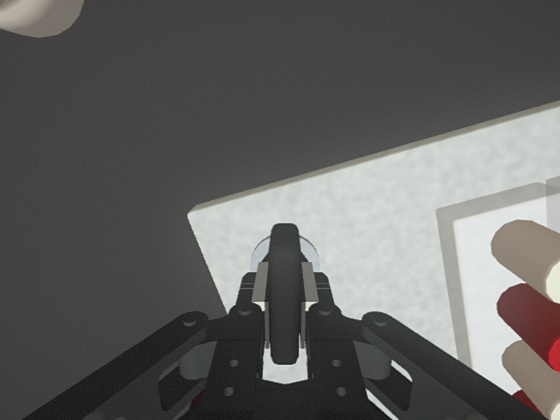

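The vertical force rose by about 4.5 N over this turn, so the foot is now bearing. I've turned 135° (6.0 mm). Releasing to test the corner.

Request:
{"api": "jog_arm", "payload": {"plan": [[0, 0, 0, 0, 0, 0, 0.4], [0, 0, 0, 0, 0, 0, 0], [0, 0, 0, 0, 0, 0, -0.1], [0, -0.2, 0, 0, 0, 0, -0.1], [0, -0.37, 0, 0, 0, 0, 0.3], [0, -0.37, 0, 0, 0, 0, 1], [0, -0.37, 0, 0, 0, 0, 1], [0, -0.37, 0, 0, 0, 0, 1], [0, -0.33, 0, 0, 0, 0, 1], [0, -0.28, 0, 0, 0, 0, 1]]}}

```text
time: 41.75
ee_pos: [553.3, 218.2, 108.6]
eef_rot: [[-0.495, -0.001, 0.869], [-0.869, -0.0, -0.495], [0.0, -1.0, -0.001]]
ft_force: [-0.6, 0.4, -0.4]
finger_gap: -0.2
```

Request:
{"api": "jog_arm", "payload": {"plan": [[0, 0.02, 0, 0, 0, 0, 1], [0, 0.03, 0, 0, 0, 0, 1], [0, 0.04, 0, 0, 0, 0, 1], [0, 0.05, 0, 0, 0, 0, 1], [0, 0.05, 0, 0, 0, 0, 1], [0, 0.05, 0, 0, 0, 0, 1], [0, 0.05, 0, 0, 0, 0, 1], [0, 0.05, 0, 0, 0, 0, 1], [0, 0.05, 0, 0, 0, 0, 1], [0, 0.05, 0, 0, 0, 0, 1]]}}

```text
time: 43.0
ee_pos: [553.6, 218.2, 104.3]
eef_rot: [[-0.495, -0.0, 0.869], [-0.869, -0.0, -0.495], [0.0, -1.0, -0.0]]
ft_force: [0.2, -0.7, 0.2]
finger_gap: -0.1
```

Request:
{"api": "jog_arm", "payload": {"plan": [[0, 0.01, 0, 0, 0, 0, 1], [0, 0.02, 0, 0, 0, 0, 1], [0, 0.03, 0, 0, 0, 0, 1], [0, 0.04, 0, 0, 0, 0, 1], [0, 0.04, 0, 0, 0, 0, 1], [0, 0.04, 0, 0, 0, 0, 1], [0, 0.04, 0, 0, 0, 0, 1], [0, 0.04, 0, 0, 0, 0, 1], [0, 0.04, 0, 0, 0, 0, 1], [0, 0.04, 0, 0, 0, 0, 1]]}}

```text
time: 44.25
ee_pos: [553.6, 218.4, 102.5]
eef_rot: [[-0.495, -0.0, 0.869], [-0.869, -0.0, -0.495], [0.0, -1.0, -0.0]]
ft_force: [-7.0, -0.9, 13.6]
finger_gap: -0.3
```

Run:
```python
from h import *
s=st()
```

```text
t 44.25 p [553.6 218.4 102.5] F [-6.98 -0.93 13.57] T [-0.26   1.236 -0.042] gap -0.3 q [ 9.9 19.4 94.6 -0.  66.1 39.5]
```

The left corner is now firm: about 14 N within 1.8 mm, and the knob stands about 1.7 mm higher than before. Next I'll check that the right foot still carries.

Request:
{"api": "jog_arm", "payload": {"plan": [[0, -0.5, 0, 0, 0, 0, 1], [0.1, -0.6, 0, 0, 0, 0, 1], [0.5, -0.6, 0.15, 0, 0, 0, 1], [1, -0.6, 0.28, 0, 0, 0, 1], [1, -0.6, 0.28, 0, 0, 0, 1], [1, -0.6, 0.28, 0, 0, 0, 1], [1, -0.6, 0.28, 0, 0, 0, 1], [1, -0.6, 0.28, 0, 0, 0, 1], [1, -0.6, 0.28, 0, 0, 0, 1], [1, -0.6, 0.28, 0, 0, 0, 1]]}}

```text
time: 45.5
ee_pos: [528.4, 117.7, 160.2]
eef_rot: [[-0.494, -0.0, 0.869], [-0.869, 0.0, -0.494], [0.0, -1.0, -0.0]]
ft_force: [0.2, -0.6, 0.1]
finger_gap: 0.2
```

Request:
{"api": "jog_arm", "payload": {"plan": [[0.4, 0, 0.1, 0, 0, 0, 1], [0.8, 0, 0.2, 0, 0, 0, 1], [1, 0, 0.28, 0, 0, 0, 1], [1, 0, 0.28, 0, 0, 0, 1], [1, 0, 0.28, 0, 0, 0, 1], [1, 0, 0.28, 0, 0, 0, 1], [1, 0, 0.28, 0, 0, 0, 1], [1, 0, 0.28, 0, 0, 0, 1], [1, 0, 0.28, 0, 0, 0, 1], [1, 0, 0.28, 0, 0, 0, 1]]}}

```text
time: 46.75
ee_pos: [503.3, 16.8, 160.3]
eef_rot: [[-0.495, 0.0, 0.869], [-0.869, 0.0, -0.495], [-0.0, -1.0, 0.0]]
ft_force: [-0.7, -0.1, -0.1]
finger_gap: -0.0
```

Run:
```python
from h import *
s=st(); R=np.array(s["eef_rot"]); print(R.T@(np.array([486.2,-47.2,103.4])-s["ee_pos"]))
```

```text
t 46.75 p [503.3  16.8 160.3] F [-0.67 -0.07 -0.12] T [ 0.036  0.032 -0.007] gap -0.0 q [-11.9   2.3 107.1   0.   70.6  17.8]
[64.04566287 56.90023383 16.79457781]
```

Request:
{"api": "jog_arm", "payload": {"plan": [[0.4, 0, 0.1, 0, 0, 0, 1], [0.64, 0.2, 0.17, 0, 0, 0, 1], [0.64, 0.4, 0.17, 0, 0, 0, 1], [0.64, 0.5, 0.17, 0, 0, 0, 1], [0.64, 0.54, 0.17, 0, 0, 0, 1], [0.64, 0.56, 0.17, 0, 0, 0, 1], [0.64, 0.58, 0.17, 0, 0, 0, 1], [0.64, 0.58, 0.17, 0, 0, 0, 1], [0.64, 0.58, 0.17, 0, 0, 0, 1], [0.64, 0.58, 0.17, 0, 0, 0, 1]]}}

```text
time: 48.0
ee_pos: [486.9, -47.3, 102.9]
eef_rot: [[-0.495, 0.001, 0.869], [-0.869, -0.0, -0.495], [-0.001, -1.0, 0.001]]
ft_force: [-0.3, 2.4, 4.6]
finger_gap: -0.0
```

Run:
```python
from h import *
s=st()
```

```text
t 48.0 p [486.9 -47.3 102.9] F [-0.34  2.42  4.55] T [0.237 0.063 0.045] gap -0.0 q [-19.7   4.5 111.9   0.   63.5   9.9]
```

Request:
{"api": "jog_arm", "payload": {"plan": [[0, 0.01, 0, 0, 0, 0, 1], [0, 0.02, 0, 0, 0, 0, 1], [0, 0.03, 0, 0, 0, 0, 1], [0, 0.03, 0, 0, 0, 0, 1], [0, 0.03, 0, 0, 0, 0, 1], [0, 0.03, 0, 0, 0, 0, 1], [0, 0.03, 0, 0, 0, 0, 1], [0, 0.03, 0, 0, 0, 0, 1], [0, 0.03, 0, 0, 0, 0, 1], [0, 0.03, 0, 0, 0, 0, 1]]}}

```text
time: 49.25
ee_pos: [486.7, -47.3, 101.9]
eef_rot: [[-0.494, -0.0, 0.869], [-0.869, -0.0, -0.494], [0.0, -1.0, -0.0]]
ft_force: [-8.8, 3.9, 22.1]
finger_gap: -0.1
```

Run:
```python
from h import *
s=st()
```

```text
t 49.25 p [486.7 -47.3 101.9] F [-8.84  3.94 22.15] T [ 0.616  1.558 -0.028] gap -0.1 q [-19.7   4.7 111.9  -0.   63.4   9.9]
```

Both corners are firm. They reach about 13.6 N at the same knob-top height, 102.5 mm left and about 102.4 mm right. Lifting clear.

Request:
{"api": "jog_arm", "payload": {"plan": [[0, -0.2, 0, 0, 0, 0, 1], [0, -0.6, 0, 0, 0, 0, 1], [0, -1, 0, 0, 0, 0, 1], [0, -1, 0, 0, 0, 0, 1], [0, -1, 0, 0, 0, 0, 1], [0, -1, 0, 0, 0, 0, 1], [0, -1, 0, 0, 0, 0, 1], [0, -1, 0, 0, 0, 0, 1], [0, -1, 0, 0, 0, 0, 1], [0, -1, 0, 0, 0, 0, 1]]}}

```text
time: 50.5
ee_pos: [486.4, -47.3, 199.3]
eef_rot: [[-0.495, -0.0, 0.869], [-0.869, 0.0, -0.495], [0.0, -1.0, -0.0]]
ft_force: [-1.5, -0.4, 0.8]
finger_gap: -0.1
```

Run:
```python
from h import *
s=st()
im=r.snapshot("top"); cv2.imwrite("pics/t9.png",im[:,:,::-1])
im=r.snapshot("scene"); cv2.imwrite("pics/s9.png",im[:,:,::-1])
for t in ["riser_top","knob_left","knob_right","polish_on_riser"]:
    print(t,[(np.round(d["at"],1).tolist(),round(d["p"],2)) for d in r.place_of("scene",t)][:2])
```

```text
t 50.5 p [486.4 -47.3 199.3] F [-1.46 -0.38  0.83] T [ 0.008  0.004 -0.038] gap -0.1 q [-19.8  -2.4 107.2   0.   75.2   9.9]
riser_top [([607.5, 61.6, 58.3], 0.85)]
knob_left [([552.3, 219.1, 87.3], 0.64)]
knob_right [([484.4, -47.1, 84.3], 0.77)]
polish_on_riser [([514.3, 63.6, 61.5], 0.75)]
```

View pics/t9.png

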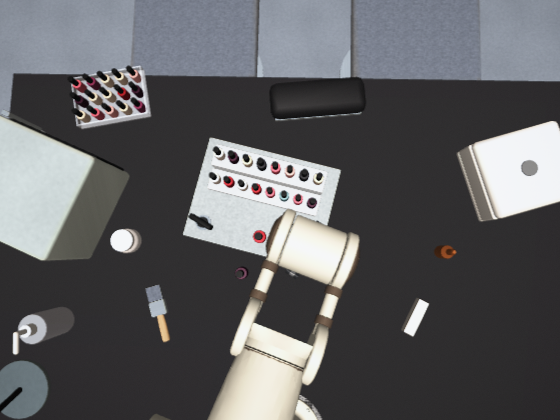

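View pics/s9.png

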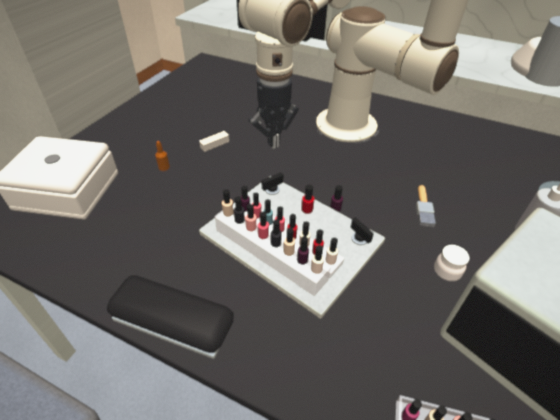

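The riser's corners are at the same pixels as at the start (210,138 / 340,168 / 184,236). The left bar has turned, at (201,222), and all the bottles and the jar are standing where they were. Handing in.

```bash
python3 -c "
from station import r
print(r.sign_off(), r.state()['time'])"
```

```text
the job is handed in; nothing more can be done
the job is handed in; nothing more can be done
```

The front left foot was the one hanging. I screwed it down about 135° clockwise (about 6.0 mm), and the riser now stands firm at both front corners. I handed the job in at about 50.7 s of the 67 s.

- **Finding the foot:** I first pressed while gripping the knobs, and that misled me. The grip stops the plate from tilting, so both corners seemed firm and I briefly took the right foot for the hanging one. Pressing with shut fingertips settled it: the right gave 1.4 mm for about 15 N. The left gave about 4 mm before its foot landed.
- **Grasp and turn:** My first grip on the right bar caught the round hub under it; I let go and gripped again higher. I turned the left knob in one grasp, which is more than the 1.5 rad suggested. The bar turned with the gripper and did not slip.
- **Last checks:** The left corner took 13.6 N within about 1.8 mm, and the right took another 17.6 N over 1.0 mm. By interpolation, both knob tops sit at about 102.5 mm under the same load, so the riser looks level to within about 0.5 mm. The right knob rose about 0.8 mm, about what an equal share of the load should give.
- **Not settled:** I could not measure the load on each foot, so the equal sharing is inferred. The left corner also felt softer than the right, at about 7.5 N/mm against 17 N/mm.
- **Surroundings:** In the last pictures the riser, bottles and jar stood where they were at the start, and the arm was clear of everything.

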